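# Fasten the quarter-turn stud of the corrector case

## Task

Take the flat-bladed key out of its wooden stand and use it to fasten the slotted stud on the corrector case's access panel: with the blade in the slot, press the stud down against its spring, without forcing it on the bottom, turn it about a quarter turn clockwise until it pops up into its catch, flush with the panel, and do not force it past. Then stand the key fully home in its stand again, and leave the other things on the table where they lie.

Things in the scene. Friction and masses are not known exactly. Their poses are not given: they have to be found in the camera images.
- case: Fixed grey case 150 (its x) x 110 x 55 mm high, top face an aluminium access panel. Origin: centre of underside, z up. Hinge bar across the top at its +x end. The one stud lies 35 mm from the centre towards -x, in a 34 mm round well. Two dark marks on the panel beside the stud show roughly the slot's direction when home. Over 25 N from the key on case or stud (push and twist together) spoils it.
- stud_top (a point): Centre of the top face of the brass stud, a round head 31 mm across; moves and turns with it: x along its slot, z up. Slot 22 mm long, closed at the ends, 6 mm deep, 4.8 mm wide at the bottom, flared to 9.2 mm at the mouth. Unfastened, the top is 4 mm above the panel (59 mm above the table); fastened, flush with it. The key alone may bear on it, not the gripper.
- stud_depth (a joint): How far the stud is pressed down, m: 0 unfastened, 0.004 in the catch (flush). To turn it must go under a hidden rib, 0.0058 to 0.011 down, different each time; 1.8 mm below the rib is a solid floor, found by feel. Spring: 3 N, then 0.5 N per mm (under 10 N at the lowest floor). Let up when turned to about 0.95 rad, it rides on the rib's underside and pops up to 0.004 as it meets the catch.
- stud (a joint): Turn of the stud, clockwise seen from above, rad: 0 = slot along the case's x axis, 1.57 = slot along its y. It starts at 0 to 0.15 and cannot pass the rib's side, met at 0.2 to 0.6, unless pressed. The catch begins at 1.15 to 1.55, different each time, and ends 0.16 further at a solid stop. Turning takes about 0.02 N m. With 0.15 rad of play in the slot the stud lags the key.
- key_handle (a point): Centre of the upright key's wooden handle, 44 (its x) x 14 (its y) x 50 mm high: grip it across the 14 mm. Below it: brass collar 28 mm across, 5 mm thick; round shank 14 mm across; steel blade. z up, x along the blade's width. This point is 75 mm above the blade's lower edge, 25 mm below the handle's top, 30 mm above the collar's underside. About 0.11 kg.
- key_tip (a point): Middle of the lower edge of the key's blade (15 mm wide along the key's x, 2.6 mm thick along its y, 9 mm long), on the key's axis; x, z as for key_handle. 45 mm below the collar's underside.
- stand_mouth (a point): Centre of the mouth of the hole in the fixed wooden key stand, a 70 mm square block on a 90 mm foot; mouth 55 mm above the table. Hole 18 mm wide with a 2 mm chamfer, 47 mm deep. The key is home when its collar rests on the block, the handle centre then 30 mm above this point; any direction about the vertical will do.
- map_compass: Loose bystander: map compass, clear base plate 105 x 58 x 5 mm with an orange round housing, 15 mm high. Origin under its centre.
- bezel_ring: Loose bystander: copper ring 60 mm across, 7 mm high. Origin under its centre.
- bar_magnet: Loose bystander: plated bar 75 x 13 x 10 mm. Origin under its centre.
- boxwood_rule: Loose bystander: wooden rule 200 x 28 x 5 mm, long along its x. Origin under its centre.
Not all that is in view belongs to the job. Of the things like the part that bears key_handle, leave any that is green; of the rest the smaller one is meant. There is more than one size of the part that bears stand_mouth; the job needs the smallest.

How it is judged:
By the outcome, as a careful person would: the job done as asked, in the order asked, and still so for the second after the job is handed in, with the robot touching nothing.
It also fails if it takes over 67 s, if anything falls off the work surface, if the arm or the gripper's body presses on something with over 40 N, if the wrist force passes 120 N, or if a joint passes its speed limit or range.

## Robot

A 6-joint arm with a two-finger parallel gripper is mounted at the origin on the work surface. World frame = base frame: x ahead of the robot, y to its left, z up, the work surface at z = 0. Lengths are in mm, angles in rad, forces in N, time in s.
With the tool pointing down it reaches from about 400 to 825 mm from the base axis. Payload 7 kg.
Tool frame: the origin (TCP) lies at the very end of the fingers, on their centre line; the grasp point (between the pads) lies 19 mm behind it; z points along the fingers, y is the direction in which the jaws open and shut (so a half turn about z gives the same grasp; the last joint's range is limited). The gripper opens to 88 mm and grips with 3 to 60 N. Pads are 19 mm wide; open, the fingers measure 130 mm over their backs; the gripper's body (78 mm by 193 mm) begins 47 mm behind the grasp point.
Start: joints at [1.591, 0.359, 0.012, 0, -1.224, -0.288], TCP at [178.622, 650.914, 226.561] pointing down, gripper open.
Joint ranges: [-3.07, 3.07], [-1.43, 2.12], [-1.02, 1.25], [-3.03, 1.67], [-3.05, -0], [-3.03, 3.03]. Speed limits (rad/s): [2.39, 2.39, 3.01, 3.14, 3.14, 3.14].

## Interface

Orientations are given as a unit quaternion [x, y, z, w].
In Python, from plant import bot gives the robot as it stands. Calls block until the motion is done:
- bot.move_ptp(position, orientation): joint-space move of the TCP to a pose.
- bot.line_to(position, velocity=150, ori=None): straight line of the TCP; ori=None keeps the orientation; velocity is the mean speed in mm/s.
- bot.move_joints(angles): joint-space move.
- bot.move_gripper(opening, force=None): finger opening in mm; force is the grip in N (None keeps the last); returns when the fingers have stopped.
- bot.pause(seconds).
- bot.solve_ik(position, orientation): joint angles nearest the present ones, or None.
- bot.read_state(): the state.
- bot.camera(name): name is "side" or "top" or "wrist"; returns the picture (480x640x3 uint8, red, green, blue); there is no depth.
- bot.get_calibration(name): a dict with "fx", "fy", "cx", "cy" (pixels), "view" (4x4, takes a point from world to camera coordinates); the wrist camera has in their place "T_tool_cam" (4x4, takes a point from camera to tool coordinates, whose origin is the TCP and whose axes are the flange's). Camera axes: x right, y up, looking along -z (the intrinsics and any distortion apply to the point x, -y, -z); pixel columns grow to the right and rows downward; lengths in mm; the calibration is good to about 2 mm. The wrist camera is an equidistant fisheye: a pixel r from the principal point sees the ray r / f radians off the axis. A picture is of the moment at which its call begins: read the wrist's pose just before it. get_calibration takes no time and is no camera call.
A pose or a line that the arm cannot do raises bot.Unreachable and nothing moves.
- bot.close_job(): hands the job in, once; it reports no verdict.
The state is a dict: "t": time; "joint_pos": joint angles; "qvel": joint speeds; "tau": joint torques, N m; "tcp_pos": TCP position; "eef_rot": TCP orientation; "contact_force": force on the tool from outside, world axes, zero at the start; "moment": the same for the moment, N m; "width": finger opening in mm.
Only numpy, scipy, OpenCV 4.12 (cv2) and the standard library are available. Lean on these libraries where they do the work, as an engineer would, in place of code of your own. Each camera call takes 0.05 s, during which the arm holds its last target.

## Working session

There is one attempt and no reset: what is moved stays moved. The work goes in short steps, each a Python script; the robot and the scene stay as the last script left them, time stands still between calls to the robot, and variables do not carry over. Pictures are saved under pics/ and viewed, and the job is handed in when it is done.

```bash
ls; mkdir -p pics
python3 - <<'E'
from plant import bot
import cv2,numpy as np
s=bot.read_state();print(s)
for n in("side","top","wrist"):
    im=bot.camera(n);cv2.imwrite(f"pics/a_{n}.png",im[:,:,::-1]);c=bot.get_calibration(n);print(n,{k:np.round(v,3).tolist() for k,v in c.items()})
E
```

```text
pics
{'t': 0.0, 'joint_pos': array([ 1.59109160e+00,  3.59382687e-01,  1.10760325e-02, -3.80234983e-04,
       -1.22407475e+00, -2.88076311e-01]), 'qvel': array([-0.00201586, -0.00029143,  0.00149907, -0.00115062, -0.00014329,
       -0.00204068]), 'tau': array([ 1.12222126e-03, -5.82722318e+01,  2.93054867e+01,  6.99725077e+00,
        6.98208998e-03, -1.50906371e-04]), 'tcp_pos': array([178.50090116, 650.47465112, 225.6274418 ]), 'eef_rot': array([ 9.91041075e-01, -1.33554964e-01, -5.49176002e-05,  8.10588261e-04]), 'contact_force': array([-0.51229322, -0.22507286, -0.89769007]), 'moment': array([-0.02279687,  0.05514824, -0.02444695]), 'width': 87.69640381494496}
side {'fx': 605.389, 'fy': 605.389, 'cx': 313.901, 'cy': 233.599, 'view': [[0.935, -0.355, 0.019, -610.571], [0.256, 0.708, 0.658, -136.709], [-0.247, -0.61, 0.752, -1015.255], [0.0, 0.0, 0.0, 1.0]]}
top {'fx': 460.346, 'fy': 460.346, 'cx': 315.394, 'cy': 241.651, 'view': [[-0.061, -0.998, -0.002, -47.187], [0.97, -0.06, 0.234, -605.091], [-0.234, 0.012, 0.972, -719.95], [0.0, 0.0, 0.0, 1.0]]}
wrist {'fx': 371.648, 'fy': 371.648, 'cx': 326.252, 'cy': 242.85, 'T_tool_cam': [[-0.001, 0.953, 0.304, 82.34], [1.0, 0.001, -0.0, -0.331], [-0.001, 0.304, -0.953, -158.09], [0.0, 0.0, 0.0, 1.0]]}
```

View pics/a_top.png

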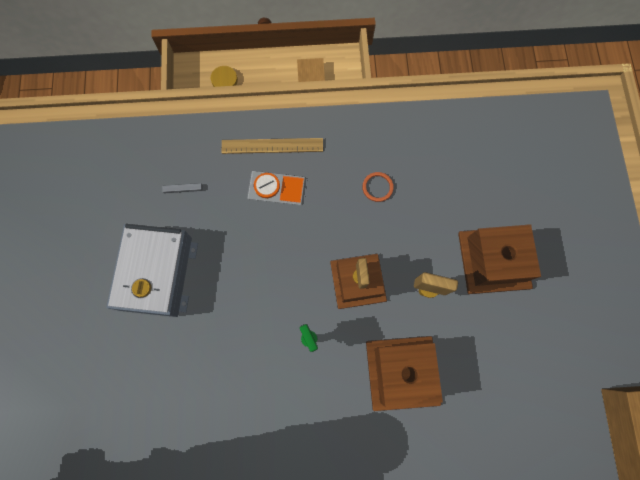

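View pics/a_side.png

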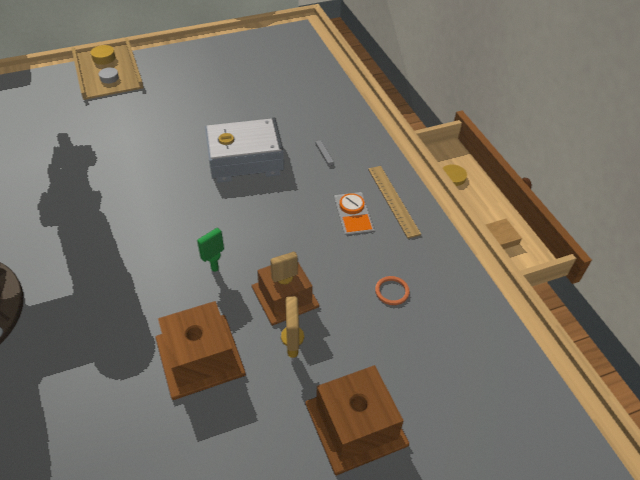

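View pics/a_wrist.png

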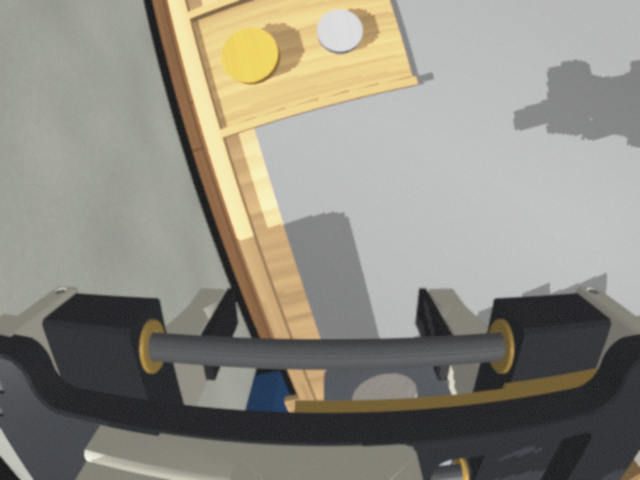

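Candidate keys in the top image: tan key at (361,273) in a stand, tan key at (436,285) standing free, and green key at (308,338). Candidate stands: (358,280), (498,258) and (404,374). I'll enlarge these to confirm.

```bash
cat > h.py <<'E'
import numpy as np,cv2
from plant import bot
def ray(n,u,v):
    c=bot.get_calibration(n);V=np.array(c['view']);R=V[:3,:3]
    d=np.array([(u-c['cx'])/c['fx'],-(v-c['cy'])/c['fy'],-1.]);o=-R.T@V[:3,3];return o,R.T@d
def onz(n,u,v,z):
    o,d=ray(n,u,v);return o+d*(z-o[2])/d[2]
def tri(u1,v1,u2,v2):
    o,d=ray("top",u1,v1);p,e=ray("side",u2,v2)
    A=np.stack([d,-e],1);s=np.linalg.lstsq(A,p-o,rcond=None)[0];a=o+d*s[0];b=p+e*s[1];return (a+b)/2,np.linalg.norm(a-b)
def proj(n,P):
    c=bot.get_calibration(n);q=np.array(c['view'])@np.r_[P,1]
    return c['cx']+c['fx']*q[0]/-q[2],c['cy']-c['fy']*q[1]/-q[2]
def wray(s,u,v):
    from scipy.spatial.transform import Rotation as Ro
    c=bot.get_calibration("wrist");T=np.array(c['T_tool_cam'])
    x=(u-c['cx'])/c['fx'];y=(v-c['cy'])/c['fy'];r=np.hypot(x,y);k=np.sin(r)/r if r>1e-9 else 1
    d=np.array([x*k,-y*k,-np.cos(r)]);R=Ro.from_quat(s['eef_rot']).as_matrix()
    return R@T[:3,3]+s['tcp_pos'],R@(T[:3,:3]@d)
def wonz(s,u,v,z):
    o,d=wray(s,u,v);return o+d*(z-o[2])/d[2]
def wproj(s,P):
    from scipy.spatial.transform import Rotation as Ro
    c=bot.get_calibration("wrist");T=np.array(c['T_tool_cam']);R=Ro.from_quat(s['eef_rot']).as_matrix()
    q=T[:3,:3].T@(R.T@(np.array(P)-s['tcp_pos'])-T[:3,3]);x,y,z=q[0],-q[1],-q[2];h=np.hypot(x,y);t=np.arctan2(h,z)
    return c['cx']+c['fx']*t*x/h,c['cy']+c['fy']*t*y/h
E
python3 - <<'E'
import cv2,numpy as np
a=cv2.imread('pics/a_top.png');b=cv2.imread('pics/a_side.png')
A=cv2.resize(a[230:330,300:480],None,fx=4.4,fy=4.4,interpolation=cv2.INTER_CUBIC)
cv2.imwrite('pics/b1.png',A[:,:800])
cv2.imwrite('pics/b2.png',cv2.resize(b[220:370,190:350],None,fx=4,fy=4,interpolation=cv2.INTER_CUBIC))
cv2.imwrite('pics/b3.png',np.vstack([cv2.resize(a[215:325,100:210],(600,600),interpolation=cv2.INTER_CUBIC)]))
E
```

```text
(no output)
```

View pics/b1.png

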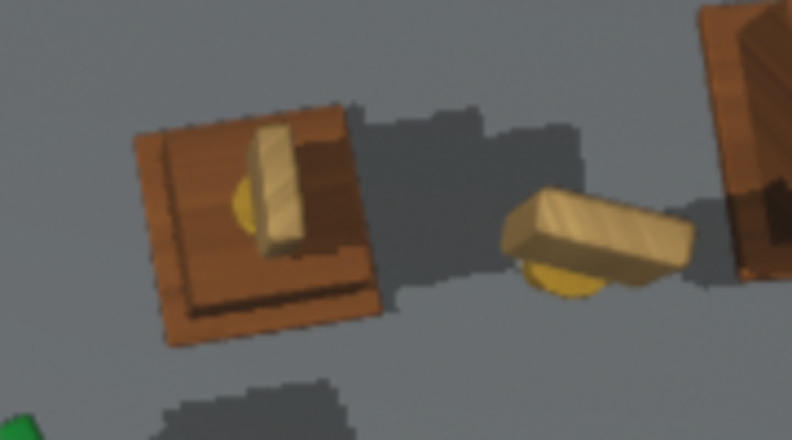

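View pics/b2.png

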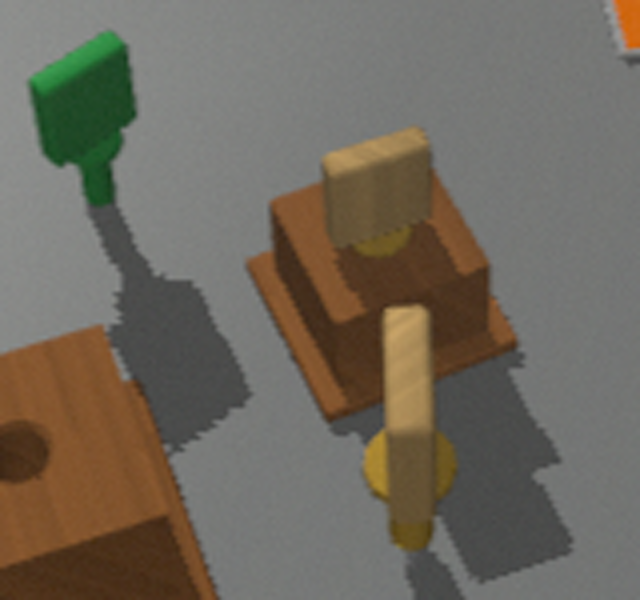

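View pics/b3.png

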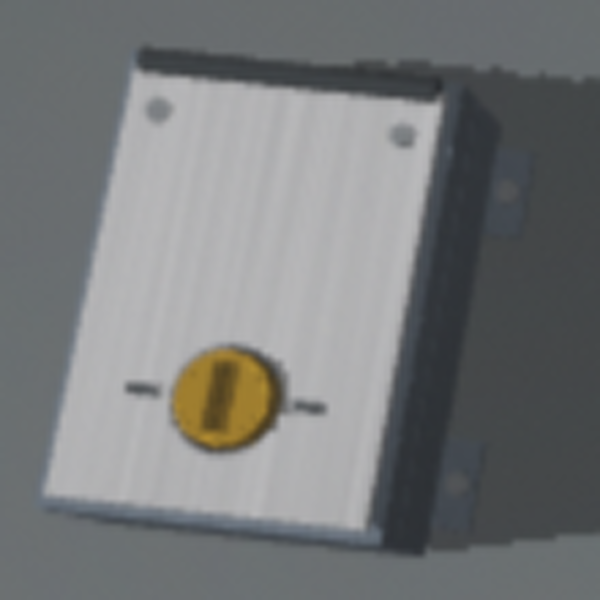

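The small stand at (358,280) holds the smaller tan key at (361,273). It is the smallest of the three stands. The tan key at (436,285) has a clearly bigger handle and collar, and the third key is green. So the target is the key in the small stand. The stud is at (141,288), with its slot roughly along the case x axis.

Run:
```python
from h import *
r=lambda p:np.round(p,1)
print("handle top tri",tri(363.9,271.6,284,257), "onz",r(onz("top",363.9,271.6,110)),r(onz("side",284,257,110)))
print("big handle tri",tri(436+3,283,291.5,300))
# key top face corners
f=lambda x,y:(300+x/4.4,230+y/4.4)
C=[r(onz("top",*f(*p),110)) for p in[(260,127),(289,125),(303,238),(270,243)]];print(C)
# stand foot corners b1: 
for p in [(135,135),(343,105),(381,313),(168,346)]: print("foot",r(onz("top",*f(*p),0))) 
g=lambda x,y:(100+x*110/600,215+y*110/600)
for nm,p,z in[("stud",(223,398),59),("TL",(140,60),55),("TR",(443,90),55),("BR",(370,530),55),("BL",(45,497),55),("markL",(142,388),55),("markR",(308,407),55),("slotT",(222,363),59),("slotB",(214,430),59)]:
    print(nm,r(onz("top",*g(*p),z)))
# stud brass in side
b=cv2.imread('pics/a_side.png')
print("stud side",r(onz("side",226,138.5,59)), tri(*g(223,398),226,138.5))
```

```text
handle top tri (array([ 538.42816267, -158.64425879,  111.72944481]), np.float64(2.3066479941381575)) onz [ 537.6 -158.7  110. ] [ 540.  -157.3  110. ]
big handle tri (array([ 510.54183169, -266.53199347,  149.81982399]), np.float64(8.022442493317127))
[array([ 558.9, -152.7,  110. ]), array([ 558.9, -163.5,  110. ]), array([ 516.9, -164.9,  110. ]), array([ 515.8, -152.8,  110. ])]
foot [ 580.2 -111.4    0. ]
foot [ 587.7 -200.4    0. ]
foot [ 499. -208.    0.]
foot [ 490.8 -118.9    0. ]
stud [541.3 218.1  59. ]
TL [654.4 249.6  55. ]
TR [638.2 151.2  55. ]
BR [497.8 172.8  55. ]
BL [514.2 274.3  55. ]
markL [546.7 245.2  55. ]
markR [537.4 192.8  55. ]
slotT [552.4 218.8  59. ]
slotB [531.4 220.7  59. ]
stud side [542.3 216.9  59. ] (array([542.11713597, 218.68172094,  57.50207076]), np.float64(1.1270026889280222))
```

Run:
```python
from h import *
a=cv2.imread('pics/a_top.png');b=cv2.imread('pics/a_side.png')
A=cv2.resize(a[260:310,405:465],(480,400),interpolation=cv2.INTER_CUBIC)
B=cv2.resize(b[290:365,270:315],None,fx=6,fy=6,interpolation=cv2.INTER_CUBIC)
B=cv2.copyMakeBorder(B,0,0,0,0,0)
H=max(A.shape[0],B.shape[0]);o=np.zeros((H,A.shape[1]+B.shape[1],3),np.uint8);o[:A.shape[0],:A.shape[1]]=A;o[:B.shape[0],A.shape[1]:]=B;print(A.shape,B.shape)
cv2.imwrite('pics/c.png',o)
c=bot.get_calibration("top");V=np.array(c['view']);print(-V[:3,:3].T@V[:3,3])
```

```text
(400, 480, 3) (450, 270, 3)
[415.64424981 -74.63593878 841.64089522]
```

View pics/c.png

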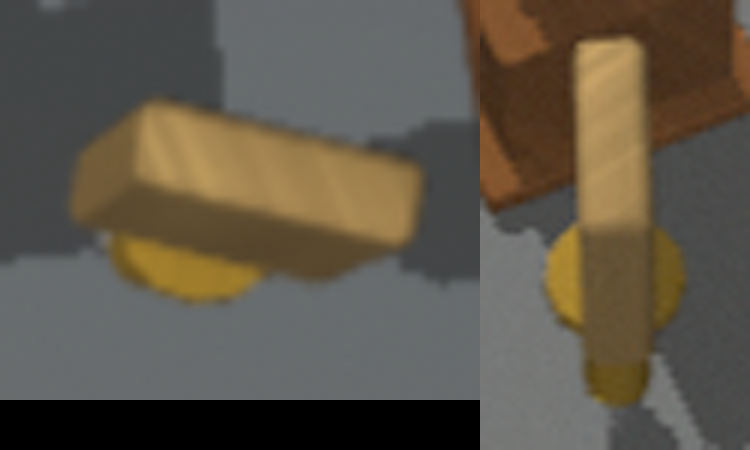

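Run:
```python
from h import *
r=lambda p:np.round(p,1)
for a in[(422.75,277.5,291.7,297),(456.75,286,292.7,328)]:
    p,e=tri(*a);print(r(p),e)
f=lambda x,y:(405+x/8,260+y/8)
for p in[(150,100),(423,170),(405,245),(135,180)]: print(r(onz("top",*f(*p),140)))
# green, top
print("green",onz("top",308,335,100),tri(306,330,210,238))
from scipy.spatial.transform import Rotation as Ro
for th in np.linspace(-np.pi,np.pi,9):
    q=(Ro.from_euler('z',th)*Ro.from_euler('x',np.pi)).as_quat()
    out=[]
    for P in([538.5,-159,120],[541.5,218,130]):
        j=bot.solve_ik(P,q);out.append(None if j is None else np.round(j,2).tolist())
    print(round(th,2),out)
```

```text
[ 520.4 -247.6  128.8] 1.9283399743844731
[ 503.9 -298.8  129. ] 1.9429844411639148
[ 525.5 -247.2  140. ]
[ 508.7 -297.9  140. ]
[ 494.6 -292.6  140. ]
[ 510.2 -242.6  140. ]
green [443.55233053 -63.01610044 100.        ] (array([446.7018576 , -59.69633677,  88.9281402 ]), np.float64(10.685955053024657))
-3.14 [[0.06, 0.27, -0.38, -0.0, -0.92, -1.63], [0.72, 0.29, -0.32, -0.0, -0.96, -2.29]]
-2.36 [[0.06, 0.27, -0.38, 0.0, -0.92, -0.85], [0.72, 0.29, -0.32, -0.0, -0.96, -1.5]]
-1.57 [[0.06, 0.27, -0.38, 0.0, -0.92, -0.06], [0.72, 0.29, -0.32, 0.0, -0.96, -0.72]]
-0.79 [[0.06, 0.27, -0.38, 0.0, -0.92, 0.72], [0.72, 0.29, -0.32, 0.0, -0.96, 0.07]]
0.0 [[0.06, 0.27, -0.38, 0.0, -0.92, 1.51], [0.72, 0.29, -0.32, 0.0, -0.96, 0.85]]
0.79 [[0.06, 0.27, -0.38, 0.0, -0.92, 2.29], [0.72, 0.29, -0.32, 0.0, -0.96, 1.64]]
1.57 [None, [0.72, 0.29, -0.32, 0.0, -0.96, 2.42]]
2.36 [[0.06, 0.27, -0.38, -0.0, -0.92, -2.42], None]
3.14 [[0.06, 0.27, -0.38, -0.0, -0.92, -1.63], [0.72, 0.29, -0.32, -0.0, -0.96, -2.29]]
```

```bash
cat >> h.py <<'E'
from scipy.spatial.transform import Rotation as Ro
def Q(th): return (Ro.from_euler('z',th)*Ro.from_euler('x',np.pi)).as_quat()
E
python3 - <<'E'
from h import *
th=-0.17
bot.move_ptp([541-40*np.cos(th),218-40*np.sin(th),110],Q(th))
s=bot.read_state();im=bot.camera("wrist");print(s['t'],s['tcp_pos'],s['eef_rot'])
np.save('pics/s1.npy',np.r_[s['tcp_pos'],s['eef_rot']])
cv2.imwrite('pics/d.png',im[:,:,::-1]);print(wproj(s,[541.5,218,59]))
bot.move_gripper(40,40)
th=0
bot.move_ptp([538.5-40,-159,190],Q(0))
s=bot.read_state();im=bot.camera("wrist");print(s['t'],s['tcp_pos'],s['eef_rot'],wproj(s,[538.5,-159,110]))
np.save('pics/s2.npy',np.r_[s['tcp_pos'],s['eef_rot']])
cv2.imwrite('pics/e.png',im[:,:,::-1])
E
```

```text
2.125 [501.682434   225.67123089 110.22619155] [ 9.96426136e-01 -8.44680863e-02  2.24241218e-04 -2.20083912e-04]
(np.float64(328.219476921958), np.float64(201.55380590270204))
4.5833 [ 498.67241613 -158.42018005  189.76807969] [ 9.99999976e-01  1.78364060e-04 -1.11028142e-04 -5.71522874e-05] (np.float64(327.59031478030573), np.float64(194.02657559281286))
```

View pics/d.png

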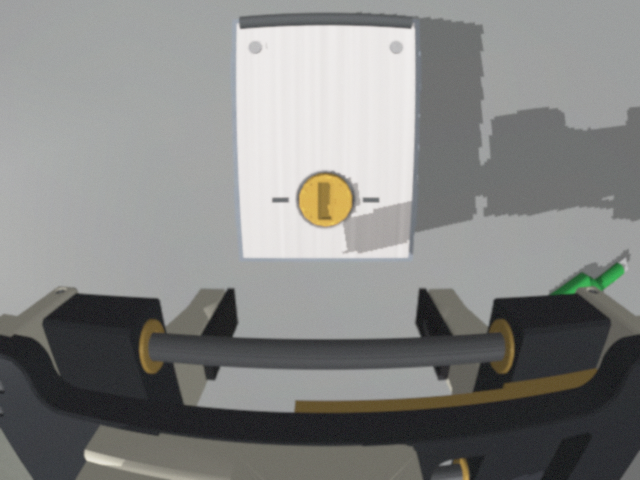

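View pics/e.png

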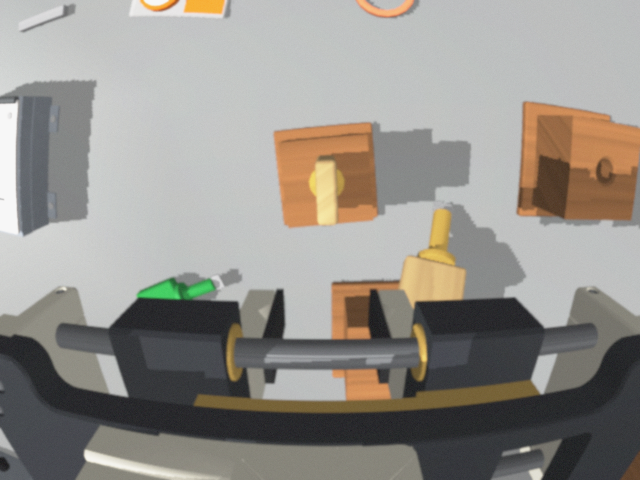

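Run:
```python
from h import *
d=cv2.imread('pics/d.png');e=cv2.imread('pics/e.png')
o=np.hstack([cv2.resize(d[165:235,290:360],(400,400),interpolation=cv2.INTER_CUBIC),cv2.resize(e[145:235,280:370],(400,400),interpolation=cv2.INTER_CUBIC)])
cv2.imwrite('pics/f.png',o)
hsv=cv2.cvtColor(d,cv2.COLOR_BGR2HSV)
m=cv2.inRange(hsv,(12,100,40),(35,255,255));m[:160]=0;m[240:]=0;m[:,:285]=0;m[:,365:]=0
cn=max(cv2.findContours(m,0,1)[0],key=cv2.contourArea);hull=cv2.convexHull(cn)
el=cv2.fitEllipse(hull);print("stud ellipse",el)
s=np.load('pics/s1.npy');S={'tcp_pos':s[:3],'eef_rot':s[3:]}
print("stud",wonz(S,*el[0],59))
g=cv2.cvtColor(d,cv2.COLOR_BGR2GRAY)
mm=np.zeros_like(g);cv2.circle(mm,(int(el[0][0]),int(el[0][1])),23,255,-1)
sl=((g<125)&(mm>0)).astype(np.uint8)*255
c2=max(cv2.findContours(sl,0,1)[0],key=cv2.contourArea);R=cv2.minAreaRect(c2);print("slot",R)
bp=cv2.boxPoints(R);W=np.array([wonz(S,*p,57)[:2] for p in bp]);print(W)
for a in ((0,1),(1,2)):
    v=W[a[1]]-W[a[0]];print(np.linalg.norm(v),np.arctan2(v[1],v[0]))
for n,p in(("mL",(280,200)),("mR",(371,200)),("TL",(240,25)),("BL",(244,257)),("TR",(414,25)),("BR",(410,257))):
    print(n,wonz(S,*p,55))
```

```text
stud ellipse ((325.1715087890625, 199.3428192138672), (52.89950180053711, 53.389522552490234), 97.23846435546875)
stud [543.11437889 219.53055502  59.        ]
slot ((324.5, 201.0), (34.0, 11.0), 90.0)
[[552.19043949 221.56152861]
 [551.1227373  215.35213948]
 [531.29391171 218.70377858]
 [532.38311291 225.04887638]]
6.300515958616406 -1.741080744191748
20.110092221345642 2.9741467397450085
mL [546.57563736 245.83421823  55.        ]
mR [537.54970771 193.23521805  55.        ]
TL [653.58288497 250.15376756  55.        ]
BL [515.5373446 275.4047712  55.       ]
TR [636.80006825 151.75093527  55.        ]
BR [498.1231068  173.86489065  55.        ]
```

View pics/f.png

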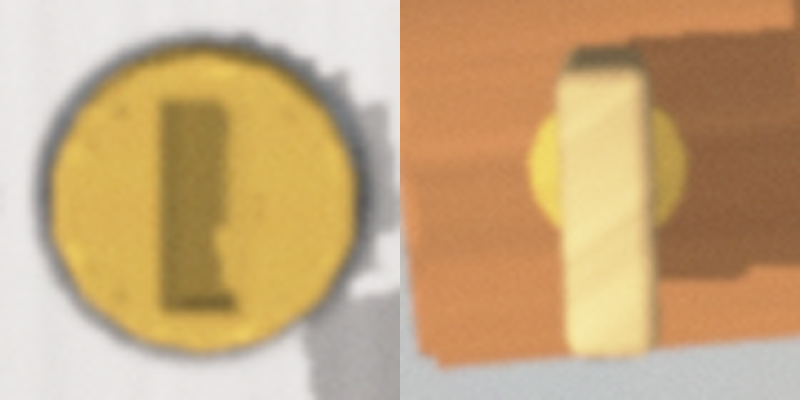

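Run:
```python
from h import *
s=np.load('pics/s2.npy');S={'tcp_pos':s[:3],'eef_rot':s[3:]}
k=90/400
W=np.array([wonz(S,280+x*k,145+y*k,110)[:2] for x,y in[(158,72),(243,72),(252,352),(168,352)]]);print(W,W.mean(0))
print(np.diff(W,axis=0))
print("collar",wonz(S,280+208*k,145+165*k,60))
```

```text
[[ 559.91644973 -151.31570747]
 [ 559.90710642 -163.50766633]
 [ 518.23081674 -165.04193981]
 [ 518.23452397 -152.53322304]] [ 539.07222422 -158.09963416]
[[-9.34331612e-03 -1.21919589e+01]
 [-4.16762897e+01 -1.53427348e+00]
 [ 3.70722322e-03  1.25087168e+01]]
collar [ 538.9986846  -158.58043563   60.        ]
```

Run:
```python
from h import *
bot.move_ptp([539,-158.3,135],Q(0.033))
bot.line_to([539,-158.3,74],120)
f0=bot.read_state();print(f0['t'],f0['contact_force'],f0['tcp_pos'])
bot.move_gripper(5,45)
s=bot.read_state();print(s['width'],s['contact_force'],s['moment'])
bot.line_to([539,-158.3,135],100)
s=bot.read_state();print(s['t'],s['width'],s['contact_force'],s['tcp_pos'])
bot.line_to([539,-158.3,150],100)
s=bot.read_state();im=bot.camera("wrist");cv2.imwrite('pics/g.png',im[:,:,::-1])
im=bot.camera("side");cv2.imwrite('pics/g2.png',cv2.resize(im[150:350,200:400,::-1],(600,600)))
```

```text
5.6667 [-0.05655545 -0.2576601   0.9996112 ] [ 539.613634   -158.33392586   75.08707305]
13.804371489035216 [-0.70608983 -0.00443653  3.6793957 ] [ 0.23033672  0.28436981 -0.0440457 ]
6.975 13.559941101926654 [ 0.21366388  0.14549886 -1.52810563] [ 538.48700567 -158.22169279  134.39052523]
```

View pics/g.png

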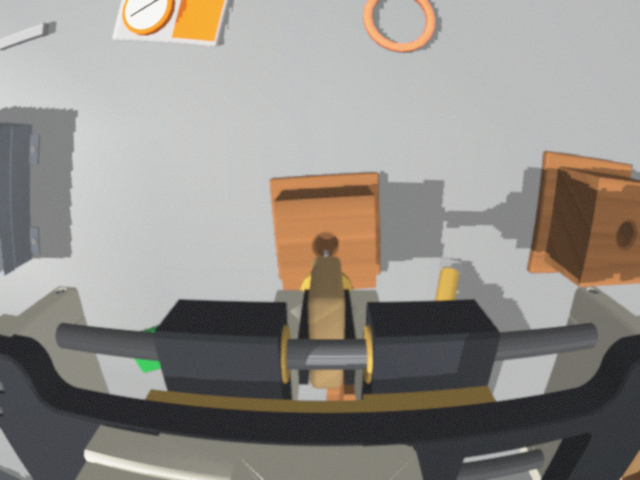

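View pics/g2.png

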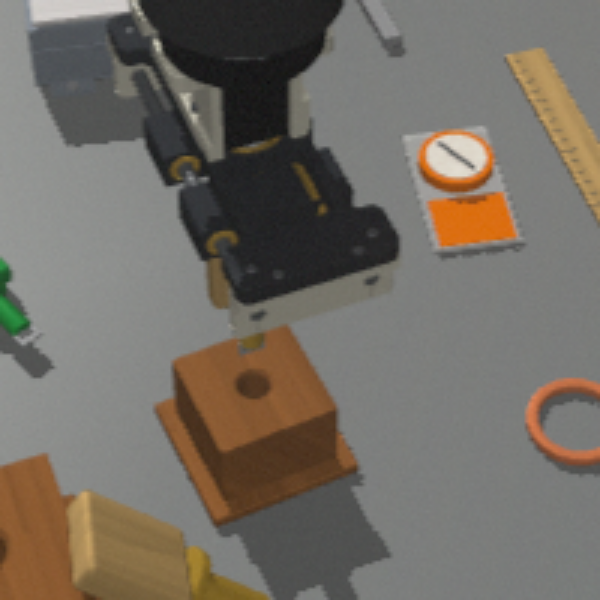

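Run:
```python
from h import *
g=cv2.imread('pics/g.png');cv2.imwrite('pics/g3.png',cv2.resize(g[220:300,280:380],(800,640),interpolation=cv2.INTER_CUBIC)[:600])
P=[];F=[];M=[]
for i in range(20):
    s=bot.read_state();P.append(s['tcp_pos']);F.append(s['contact_force']);M.append(s['moment'])
print(s['t'],np.std(P,0),np.mean(P,0),np.std(F,0),np.mean(F,0),np.std(M,0),np.mean(M,0))
bot.pause(0.1);P=[]
for i in range(10):
    s=bot.read_state();P.append(s['tcp_pos'])
print(s['t'],np.mean(P,0))
```

```text
7.375 [2.27373675e-13 2.84217094e-14 2.84217094e-14] [ 538.62819518 -158.22905705  149.22990428] [0.00000000e+00 3.33066907e-16 0.00000000e+00] [-0.41163619 -0.76781797 -0.99761303] [6.93889390e-18 3.46944695e-18 0.00000000e+00] [-0.03137536  0.01692193  0.05901335]
7.475 [ 538.59684239 -158.26549992  149.28008748]
```

View pics/g3.png

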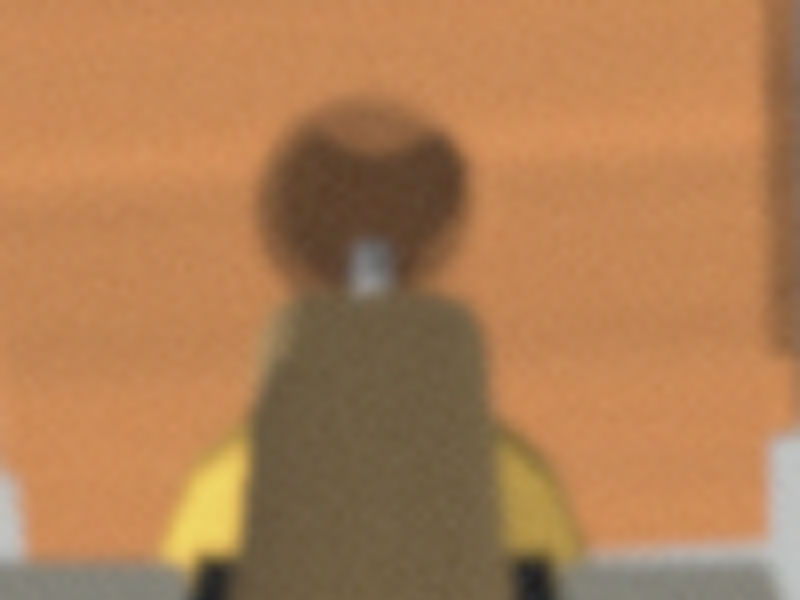

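Run:
```python
from h import *
s=bot.read_state()
for z in(149.3-64,149.3-65,149.3-66): 
    p=wonz(s,326.2,250,z);R=Ro.from_quat(s['eef_rot']).as_matrix();print(R.T@(p-s['tcp_pos']))
print("hole",wonz(s,325.4,245,55))
S=s
from numpy import cos,sin
th=-0.17
bot.move_ptp([542.3,218.8,175],Q(th))
bot.line_to([542.3,218.8,142],100)
bot.pause(0.2)
s=bot.read_state();im=bot.camera("wrist");print(s['t'],s['tcp_pos'],s['contact_force'],s['moment'])
np.save('pics/s3.npy',np.r_[s['tcp_pos'],s['eef_rot']])
cv2.imwrite('pics/h.png',im[:,:,::-1]);cv2.imwrite('pics/h1.png',cv2.resize(im[200:300,260:390,::-1],(780,600),interpolation=cv2.INTER_CUBIC))
im=bot.camera("side");cv2.imwrite('pics/h2.png',cv2.resize(im[90:190,190:290,::-1],(600,600),interpolation=cv2.INTER_CUBIC))
```

```text
[ 6.92826515 -0.33275341 63.97265133]
[ 6.58806639 -0.33260335 64.97302125]
[ 6.24786762 -0.33245328 65.97339116]
hole [ 538.85734712 -157.34618573   55.        ]
9.5667 [542.76179338 218.99436551 142.76367163] [-0.05998777 -0.51886451 -0.52942384] [-0.00396993 -0.01630297 -0.06252314]
```

View pics/h1.png

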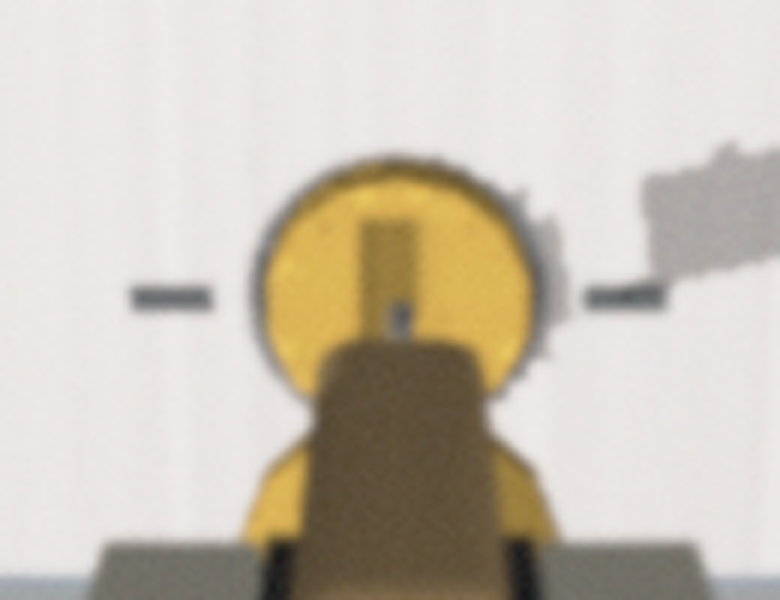

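View pics/h2.png

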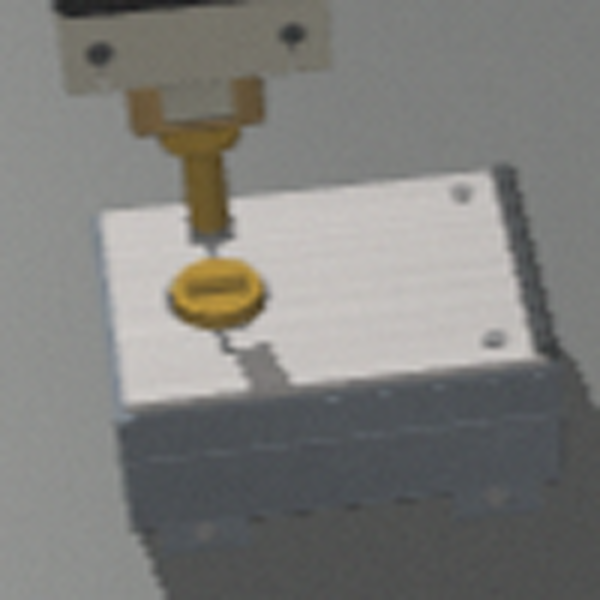

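Run:
```python
from h import *
s=np.load('pics/s3.npy');S={'tcp_pos':s[:3],'eef_rot':s[3:]};R=Ro.from_quat(s[3:]).as_matrix()
t=lambda u,v,z:np.round(R.T@(wonz(S,u,v,z)-s[:3]),2)
k=lambda x,y:(260+x/6,200+y/6)
print("blade front",t(*k(400,302),77.7),"slot far end",t(*k(388,220),59),"stud L",t(*k(262,298),59),"stud R",t(*k(535,298),59),"top",t(*k(398,170),59))
print("marks",t(*k(131,298),55),t(*k(665,298),55))
```

```text
blade front [6.290e+00 1.000e-02 6.507e+01] slot far end [ 9.72 -1.32 83.77] stud L [  0.4  -15.79  83.78] stud R [ 0.38 15.51 83.75] top [15.59 -0.18 83.78]
marks [ -0.96 -31.42  87.79] [-1.   31.04 87.73]
```

```bash
cat >> h.py <<'E'
def avg(n=4,dt=0.02):
    F=[];M=[];P=[]
    for i in range(n):
        bot.pause(dt);s=bot.read_state();F.append(s['contact_force']);M.append(s['moment']);P.append(s['tcp_pos'])
    return np.mean(F,0),np.mean(M,0),np.mean(P,0),s['t']
E
python3 - <<'E'
from h import *
X,Y=542.3,218.8
F0,M0,P0,t=avg(8);print("base",F0,M0,P0,t)
bot.line_to([X,Y,124],80)
z=124;con=None
F,M,P,t=avg(4);print(z,F-F0,P,t)
for i in range(22):
    z-=0.5;bot.line_to([X,Y,z],20)
    F,M,P,t=avg(3);d=F-F0;print(round(z,2),np.round(d,2),np.round(M-M0,3),np.round(P,2),round(t,2))
    if np.linalg.norm(d)>2.0: break
E
```

```text
base [ 0.09830642  0.00849944 -1.0991833 ] [-0.00953861 -0.00557834  0.005279  ] [542.43310438 218.95030064 142.40537733] 9.8
124 [0.00379455 0.00293439 0.44967657] [542.25855927 218.69447378 123.77049075] 10.2417
123.5 [-0.5   0.86  0.35] [-0.01  -0.012 -0.002] [542.43 218.88 123.76] 10.54
123.0 [-0.02  0.25  0.52] [-0.029 -0.011 -0.008] [542.29 218.81 123.02] 10.84
122.5 [ 0.15 -0.1  -0.04] [-0.018  0.002  0.003] [542.29 218.79 122.46] 11.14
122.0 [ 0.02 -0.09  0.24] [-0.003  0.     0.005] [542.28 218.79 121.98] 11.44
121.5 [-0.72 -0.13  0.21] [-0.02   0.019 -0.006] [542.28 218.78 121.48] 11.74
121.0 [-0.08  0.11  0.33] [ 0.005 -0.019  0.006] [542.28 218.79 120.96] 12.04
120.5 [-0.07 -0.03 -0.08] [ 0.008 -0.002 -0.004] [542.27 218.79 120.46] 12.34
120.0 [-0.67  0.49  0.27] [-0.007  0.     0.019] [542.28 218.79 119.97] 12.64
119.5 [ 0.09 -0.29 -0.21] [ 0.03   0.009 -0.006] [542.28 218.79 119.47] 12.94
119.0 [0.31 0.13 0.42] [-0.001  0.028 -0.038] [542.28 218.79 118.97] 13.24
118.5 [-0.16  0.27 -0.04] [-0.013 -0.011 -0.018] [542.3  218.79 118.49] 13.54
118.0 [-0.16  0.27  0.24] [-0.008 -0.017  0.039] [542.3  218.8  117.98] 13.84
117.5 [-0.23 -0.02 -0.29] [ 0.003  0.025 -0.026] [542.28 218.79 117.47] 14.14
117.0 [-0.78 -0.37  2.67] [-0.095  0.315 -0.004] [542.41 218.84 117.29] 14.44
```

Run:
```python
from h import *
X,Y=542.3,218.8
F0=np.array([.05,.1,-1.0])
z=110.3;bot.line_to([X,Y,z],25)
F,M,P,t=avg(4);print(round(z,2),np.round(F-F0,2),np.round(M,3),np.round(P,2),round(t,2))
pz=P[2];pf=F[2]
for i in range(16):
    z-=0.4;bot.line_to([X,Y,z],20)
    F,M,P,t=avg(3);d=F-F0;print(round(z,2),np.round(d,2),np.round(M,3),np.round(P,2),round(t,2))
    exp=3+0.5*(117.3-P[2])
    if d[2]>exp+2.5 or np.linalg.norm(d)>13: break
```

```text
110.3 [-2.1  -0.36  6.51] [-0.215  0.742  0.009] [542.47 218.86 110.67] 14.93
109.9 [-1.85 -0.32  6.58] [-0.241  0.721 -0.008] [542.48 218.86 110.33] 15.22
109.5 [-2.32 -0.87  6.56] [-0.221  0.801  0.013] [542.47 218.85 109.96] 15.53
109.1 [-1.97 -0.67  6.83] [-0.246  0.849  0.023] [542.48 218.85 109.59] 15.82
108.7 [-2.38  0.02  6.48] [-0.25   0.842 -0.001] [542.49 218.85 109.21] 16.12
108.3 [-2.1  -0.81  6.83] [-0.228  0.891  0.052] [542.48 218.85 108.83] 16.43
107.9 [-2.3  -0.64  7.8 ] [-0.286  1.05   0.   ] [542.51 218.85 108.55] 16.73
107.5 [-3.2  -0.78  9.53] [-0.322  1.202  0.007] [542.55 218.86 108.34] 17.02
107.1 [-3.35 -1.42 11.24] [-0.365  1.452 -0.006] [542.58 218.88 108.14] 17.32
```

Run:
```python
from h import *
X,Y=542.3,218.8
F0=np.array([.05,.1,-1.0])
z=109.1
bot.line_to([X,Y,z],20);th=-0.17
F,M,P,t=avg(3);M00=M[2];print(np.round(F-F0,2),np.round(M,3),np.round(P,2),round(t,2))
for i in range(4):
    th-=0.1;bot.line_to([X,Y,z],20,Q(th))
    F,M,P,t=avg(3);d=F-F0;s=bot.read_state();a=Ro.from_quat(s['eef_rot']).as_matrix()[:,0];print(round(th,2),round(np.arctan2(a[1],a[0]),3),np.round(d,2),np.round(M,3),np.round(P,2),round(t,2))
    if abs(M[2]-M00)>0.12 or np.linalg.norm(d)>14: print("stop");break
```

```text
[-1.98 -0.53  7.1 ] [-0.223  0.81   0.014] [542.48 218.85 109.68] 17.62
-0.27 -0.27 [-0.87 -0.63  6.79] [-0.233  0.552 -0.013] [542.74 218.97 109.72] 17.93
-0.37 -0.37 [-0.92 -0.27  6.72] [-0.025  0.397 -0.01 ] [542.94 219.19 109.81] 18.23
-0.47 -0.47 [-1.1   0.17  6.92] [-0.01   0.408  0.006] [542.95 219.18 109.82] 18.52
-0.57 -0.57 [-0.73 -0.23  6.28] [0.001 0.401 0.041] [542.96 219.18 109.82] 18.82
```

Run:
```python
from h import *
X,Y=542.3,218.8
F0=np.array([.05,.1,-1.0])
z=108.9;th=-0.57
for i in range(5):
    th-=0.12;bot.line_to([X,Y,z],20,Q(th))
    F,M,P,t=avg(3);d=F-F0;s=bot.read_state();a=Ro.from_quat(s['eef_rot']).as_matrix()[:,0];print(round(th,2),round(np.arctan2(a[1],a[0]),3),np.round(d,2),np.round(M,3),np.round(P,2),round(t,2))
    if abs(M[2])>0.13 or np.linalg.norm(d)>14: print("stop");break
im=bot.camera("wrist");cv2.imwrite('pics/i1.png',cv2.resize(im[180:300,250:400,::-1],(750,600),interpolation=cv2.INTER_CUBIC))
```

```text
-0.69 -0.69 [-1.16 -0.02  7.45] [-0.045  0.434  0.005] [542.93 219.14 109.62] 19.14
-0.81 -0.81 [-0.89 -0.56  6.95] [-0.073  0.434 -0.007] [542.89 219.11 109.59] 19.46
-0.93 -0.93 [-1.4  -0.47  6.4 ] [-0.061  0.44   0.027] [542.9  219.1  109.61] 19.77
-1.05 -1.05 [-0.84 -0.12  7.11] [-0.113  0.442 -0.005] [542.87 219.07 109.58] 20.09
-1.17 -1.17 [-1.14 -0.38  6.99] [-0.12   0.448  0.063] [542.83 219.03 109.56] 20.41
```

View pics/i1.png

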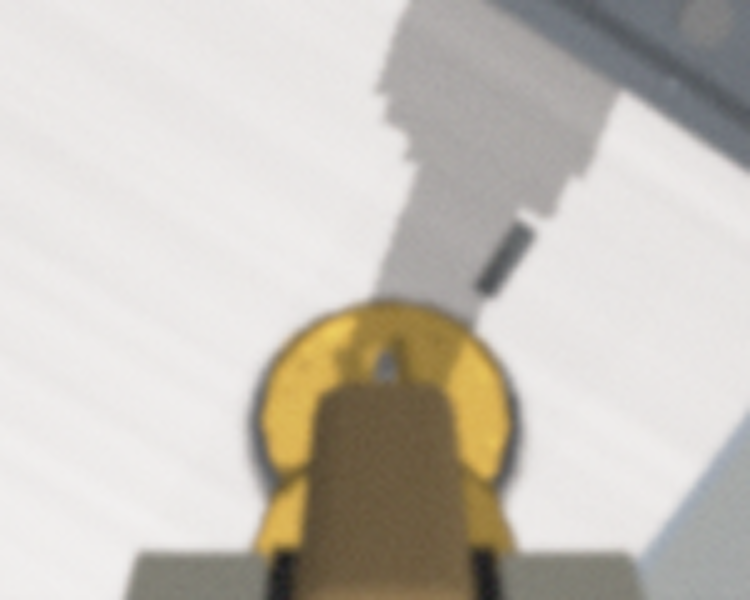

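Run:
```python
from h import *
X,Y=542.3,218.8
F0=np.array([.05,.1,-1.0])
def st(z,th):
    bot.line_to([X,Y,z],20,Q(th))
    F,M,P,t=avg(3);d=F-F0;print(round(z,2),round(th,2),np.round(d,2),np.round(M,3),np.round(P,2),round(t,2));return d,M,P
st(108.9,-1.22)
for z in(109.9,110.5,111.0):
    d,M,P=st(z,-1.22)
    if d[2]<1.5: break
```

```text
108.9 -1.22 [-1.12 -0.61  6.18] [-0.095  0.469  0.017] [542.82 219.03 109.57] 20.76
109.9 -1.22 [-0.8  -0.37  6.24] [-0.086  0.291 -0.001] [542.82 219.04 110.5 ] 21.06
110.5 -1.22 [ 0.   -0.29  5.68] [-0.    -0.158  0.04 ] [542.75 219.03 110.87] 21.36
111.0 -1.22 [1.22 0.14 4.85] [ 0.188 -0.79   0.028] [542.67 219.02 111.12] 21.66
```

```bash
cat >> h.py <<'E'
X,Y=542.3,218.8
F0=np.array([.05,.1,-1.0])
def st(z,th,v=20):
    bot.line_to([X,Y,z],v,Q(th))
    F,M,P,t=avg(3);d=F-F0;print(round(z,2),round(th,2),np.round(d,2),np.round(M,3),np.round(P,2),round(t,2));return d,M,P
E
python3 - <<'E'
from h import *
for z in(111.4,111.8):
    d,M,P=st(z,-1.22)
    if d[2]<1.5: break
E
```

```text
111.4 -1.22 [3.25 0.12 2.77] [ 0.373 -1.358  0.026] [542.58 219.   111.37] 21.96
111.8 -1.22 [ 3.96  1.07 -0.07] [ 0.646 -1.923  0.033] [542.45 218.95 111.65] 22.26
```

```bash
sed -i 's/^X,Y=.*/X,Y=542.9,219.1/' h.py
python3 - <<'E'
from h import *
d,M,P=st(111.4,-1.22)
im=bot.camera("wrist");cv2.imwrite('pics/j1.png',cv2.resize(im[180:300,250:400,::-1],(750,600),interpolation=cv2.INTER_CUBIC))
im=bot.camera("side");cv2.imwrite('pics/j2.png',cv2.resize(im[90:190,190:290,::-1],(600,600),interpolation=cv2.INTER_CUBIC))
E
```

```text
111.4 -1.22 [1.71 1.12 2.21] [ 0.426 -0.806  0.009] [542.63 218.98 111.38] 22.56
```

View pics/j1.png

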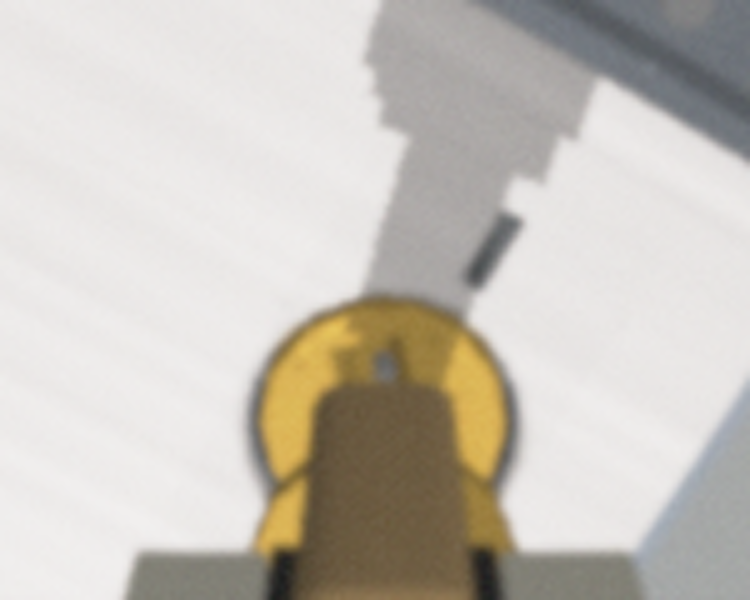

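View pics/j2.png

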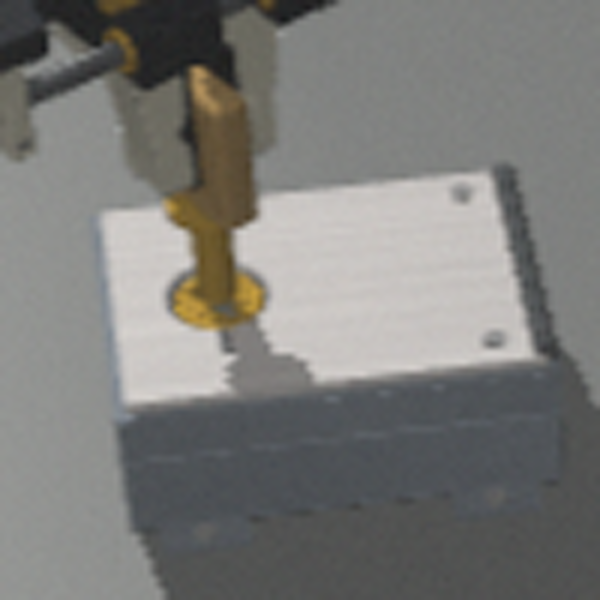

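Run:
```python
from h import *
th=-1.22;p=None
for i in range(9):
    th-=0.06
    d,M,P=st(111.4,th)
    if abs(M[2])>0.12 or np.linalg.norm(d)>12: print("stop");break
    if p is not None and d[2]-p>1.8: print("pop?");break
    p=d[2]
```

```text
111.4 -1.28 [1.33 0.71 2.96] [ 0.351 -0.608  0.03 ] [542.71 218.98 111.36] 22.96
111.4 -1.34 [0.79 0.29 2.54] [ 0.306 -0.457  0.014] [542.71 218.98 111.34] 23.26
111.4 -1.4 [0.69 0.45 2.52] [ 0.287 -0.258  0.023] [542.75 219.   111.35] 23.56
111.4 -1.46 [-0.17  0.22  4.69] [ 0.129  0.117 -0.018] [542.78 219.01 111.48] 23.86
pop?
```

Run:
```python
from h import *
th=-1.46
for z in(111.8,112.3):
    d,M,P=st(z,th)
```

```text
111.8 -1.46 [ 0.05 -0.04  3.83] [0.114 0.091 0.015] [542.77 219.01 111.73] 24.16
112.3 -1.46 [-0.5  -0.37  2.67] [ 0.146  0.046 -0.011] [542.77 219.01 112.14] 24.46
```

Run:
```python
from h import *
th=-1.46
for z in(112.8,113.3):
    d,M,P=st(z,th)
im=bot.camera("side");cv2.imwrite('pics/k2.png',cv2.resize(im[110:170,200:270,::-1],(700,600),interpolation=cv2.INTER_CUBIC))
```

```text
112.8 -1.46 [-0.73 -0.24  3.65] [-0.03   0.328 -0.018] [542.84 219.02 112.89] 24.76
113.3 -1.46 [-0.84 -0.8   4.28] [-0.102  0.45  -0.041] [542.88 219.06 113.45] 25.06
```

View pics/k2.png

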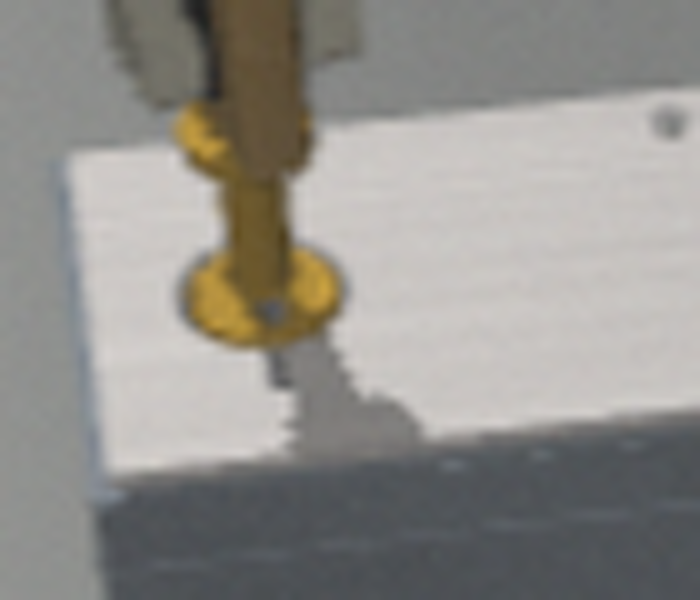

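Run:
```python
from h import *
th=-1.46
for z in(113.7,114.1,114.5,114.9):
    d,M,P=st(z,th)
    if d[2]<0.8: break
im=bot.camera("wrist");cv2.imwrite('pics/l1.png',cv2.resize(im[180:300,250:400,::-1],(750,600),interpolation=cv2.INTER_CUBIC))
```

```text
113.7 -1.46 [-0.69 -0.91  2.86] [-0.095  0.208  0.02 ] [542.88 219.08 113.64] 25.41
114.1 -1.46 [-0.07 -0.06  0.54] [0.058 0.02  0.006] [542.81 219.08 113.89] 25.71
```

View pics/l1.png

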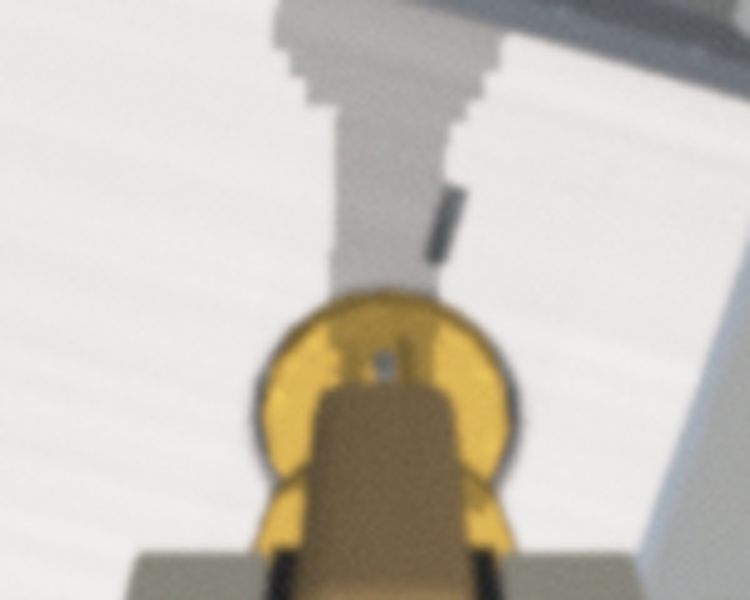

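Run:
```python
from h import *
d,M,P=st(116,-1.46)
bot.line_to([X,Y,135],60)
bot.line_to([X,Y,180],150)
im=bot.camera("side");cv2.imwrite('pics/m2.png',cv2.resize(im[110:170,200:270,::-1],(700,600),interpolation=cv2.INTER_CUBIC))
th=-0.17
bot.move_ptp([541-60*np.cos(th),218-60*np.sin(th),180],Q(th))
s=bot.read_state();im=bot.camera("wrist");print(s['t'],s['width'],wproj(s,[543,219,55]))
np.save('pics/s4.npy',np.r_[s['tcp_pos'],s['eef_rot']])
cv2.imwrite('pics/m1f.png',im[:,:,::-1])
u,v=map(int,wproj(s,[543,219,55]));cv2.imwrite('pics/m1.png',cv2.resize(im[v-50:v+50,u-50:u+50,::-1],(600,600),interpolation=cv2.INTER_CUBIC))
```

```text
116 -1.46 [-0.31 -0.28  0.02] [ 0.11  -0.049 -0.007] [542.88 219.13 116.  ] 26.06
28.125 13.93707044952854 (np.float64(324.34517823433197), np.float64(155.08859084033833))
```

View pics/m1.png

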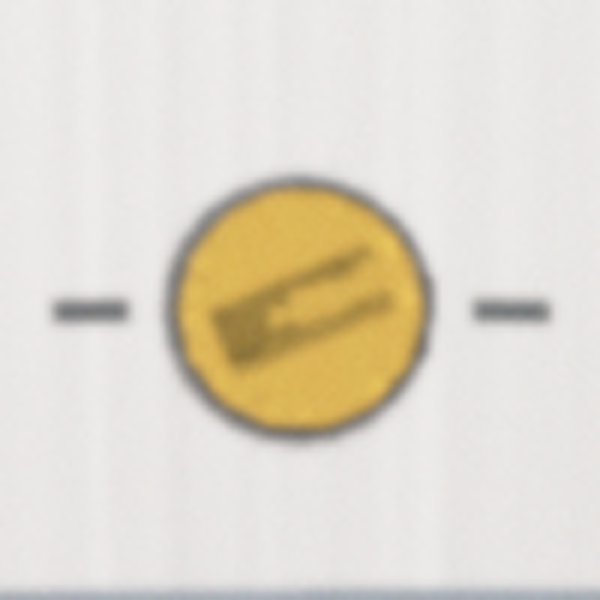

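View pics/m2.png

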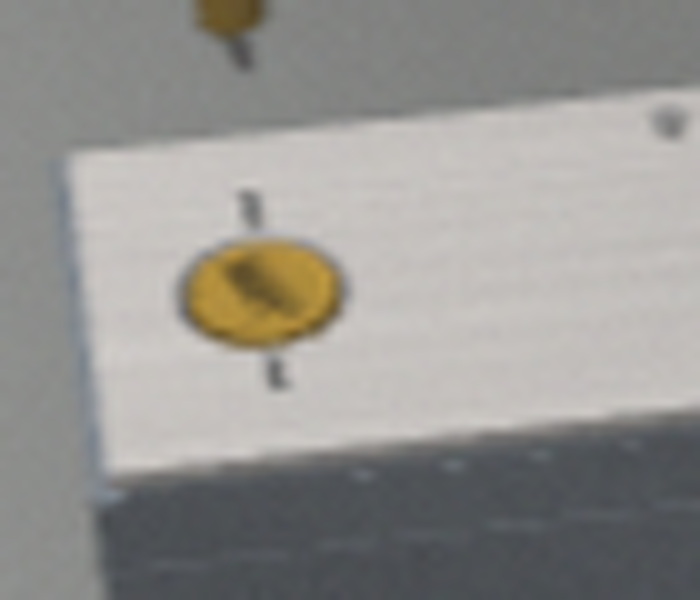

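View pics/m1f.png

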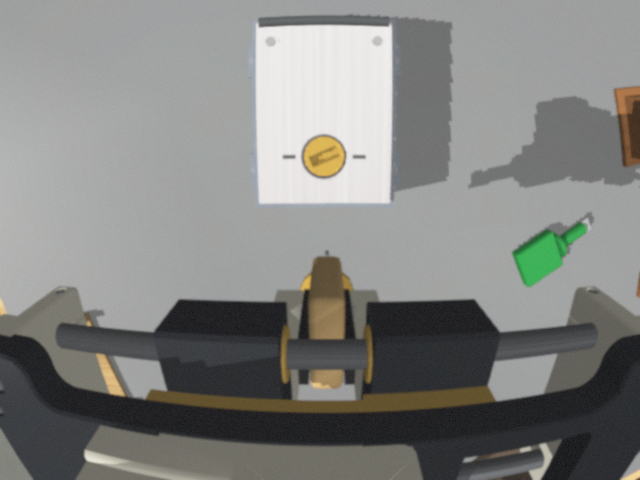

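Run:
```python
from h import *
bot.move_ptp([539,-158.3,150],Q(0.033))
bot.pause(0.15)
s=bot.read_state();im=bot.camera("wrist");print(s['t'],s['tcp_pos'])
cv2.imwrite('pics/n1.png',cv2.resize(im[220:300,280:380,::-1],(750,600),interpolation=cv2.INTER_CUBIC))
```

```text
29.7833 [ 539.37169797 -157.3306464   150.14140823]
```

View pics/n1.png

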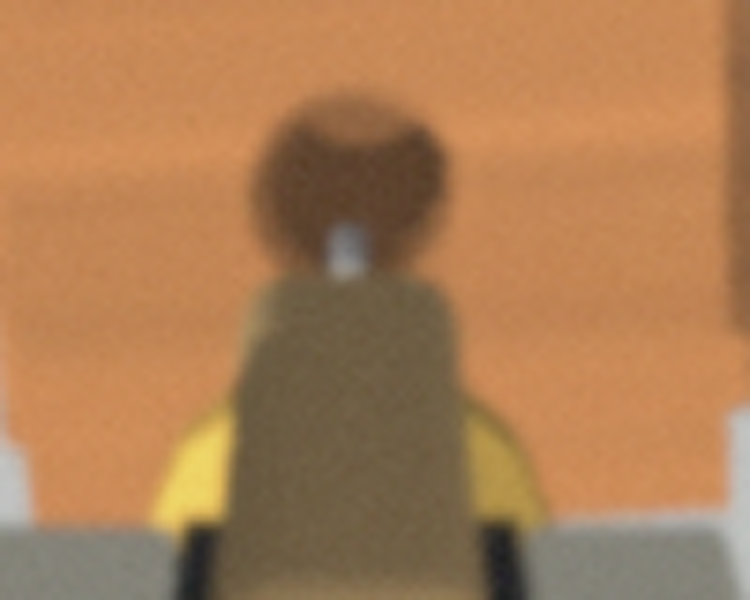

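The picture matches the one taken when the key was lifted out: blade at (348,225), centred on the hole. I'll insert it with force checks.

Run:
```python
from h import *
X,Y=539,-158.3
Fb,_,_,_=avg(5);print(Fb)
ok=True
for z in(122,112,105,98,88,80,76.5):
    bot.line_to([X,Y,z],50);F,M,P,t=avg(2);d=F-Fb;print(z,np.round(d,2),np.round(P,2),round(t,2))
    if np.linalg.norm(d)>6: print("STOP");ok=False;break
if ok:
    z=76.5
    while z>72.6:
        z-=0.5;bot.line_to([X,Y,z],20);F,M,P,t=avg(3);d=F-Fb;print(z,np.round(d,2),np.round(P,2),round(t,2))
        if np.linalg.norm(d)>2.5: break
```

```text
[ 0.02761531 -0.20424837 -0.70006738]
122 [ 0.12  0.47 -0.24] [ 539.19 -158.37  122.1 ] 30.66
112 [ 0.4  -0.02 -0.37] [ 538.8  -158.33  111.72] 31.04
105 [ 0.21  0.27 -0.39] [ 538.78 -158.32  104.69] 31.37
98 [ 0.3  -0.22 -0.32] [ 538.76 -158.33   97.68] 31.69
88 [ 0.29 -0.56 -0.31] [ 538.78 -158.34   87.66] 32.08
80 [ 0.69 -0.06 -0.62] [ 538.79 -158.3    79.68] 32.42
76.5 [-0.94 -0.01 -0.66] [ 538.91 -158.3    76.38] 32.7
76.0 [-0.32  0.35  0.1 ] [ 539.03 -158.3    76.06] 33.0
75.5 [0.4  0.42 0.27] [ 539.   -158.29   75.5 ] 33.3
75.0 [ 0.43  0.54 -0.4 ] [ 538.98 -158.29   74.97] 33.6
74.5 [-0.19 -0.11 -0.6 ] [ 538.98 -158.3    74.47] 33.9
74.0 [-1.54  0.93  4.57] [ 539.08 -158.32   74.33] 34.2
```

Run:
```python
from h import *
X,Y=539,-158.3
bot.line_to([X,Y,74.3],20)
bot.move_gripper(40)
bot.pause(0.2)
bot.line_to([X,Y,140],100)
bot.move_ptp([X-40,Y,190],Q(0))
s=bot.read_state();im=bot.camera("wrist");print(s['t'],s['width'])
np.save('pics/s5.npy',np.r_[s['tcp_pos'],s['eef_rot']])
cv2.imwrite('pics/o0.png',im[:,:,::-1]);cv2.imwrite('pics/o1.png',cv2.resize(im[145:235,280:370,::-1],(500,500),interpolation=cv2.INTER_CUBIC))
bot.move_ptp([400,300,300],Q(0))
for n in("side","top"):
    im=bot.camera(n);cv2.imwrite(f'pics/o_{n}.png',im[:,:,::-1])
print(bot.read_state()['t'])
```

```text
36.5083 39.9411133484115
38.4167
```

View pics/o1.png

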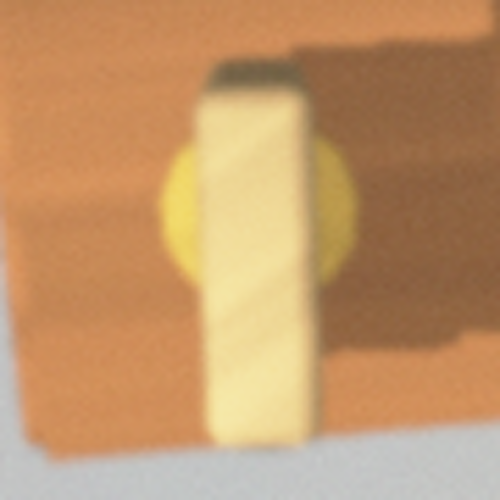

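View pics/o_side.png

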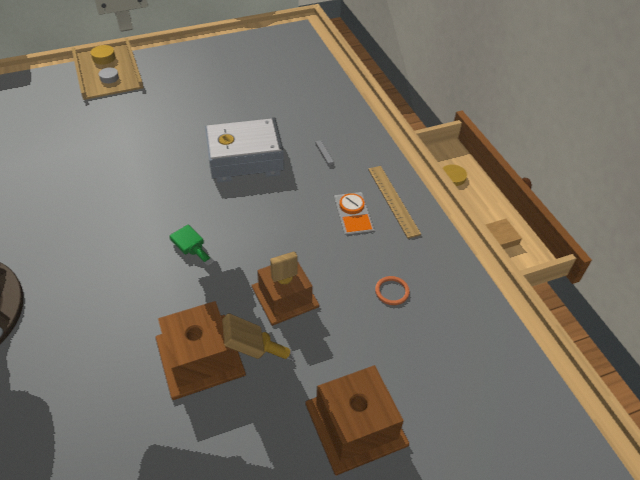

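View pics/o_top.png

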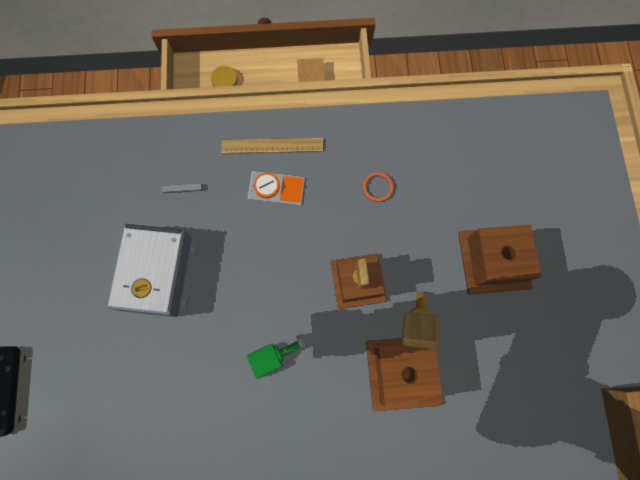

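Run:
```python
import cv2,numpy as np
a=cv2.imread('pics/e.png');b=cv2.imread('pics/o0.png')
cv2.imwrite('pics/p.png',np.vstack([a[:300],b[:300]]))
for nm,A,B in(("wrist",a[:285],b[:285]),("top",cv2.imread('pics/a_top.png')[100:215,120:420],cv2.imread('pics/o_top.png')[100:215,120:420])):
    d=cv2.absdiff(A,B).max(2);print(nm,(d>60).sum(),np.argwhere(d>60).mean(0) if (d>60).any() else '')
```

```text
wrist 42 [ 17.69047619 155.0952381 ]
top 0
```

View pics/p.png

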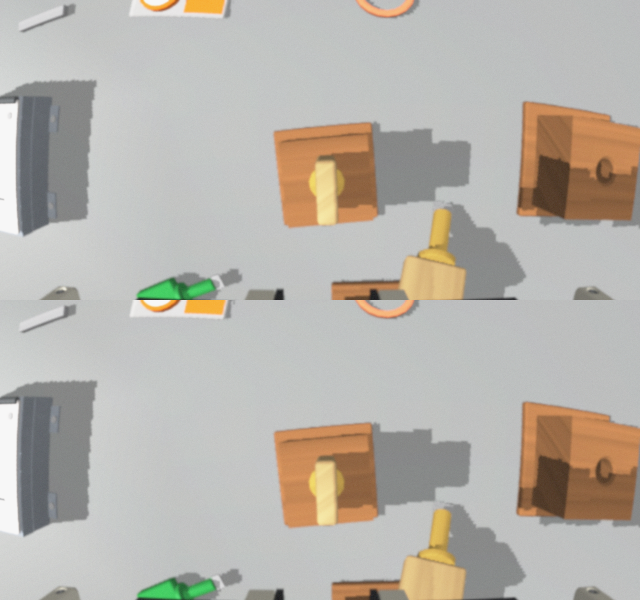

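The two views from the same pose match: the key sits exactly as it did at the start, and the bystanders haven't moved. The other two keys were already lying down in the wrist pictures taken before I reached for anything. Handing in.

Run:
```python
from plant import bot
bot.close_job();print(bot.read_state()['t'])
```

```text
the job is handed in; nothing more can be done
the job is handed in; nothing more can be done
```

The stud is fastened and the key is back home in the small stand; I handed the job in at about 38.5 s of the 67 s allowed.

**Fastening:**
- I took the smaller tan key from the smallest stand.
- I seated the blade in the slot and pressed until I felt the floor, about 8.6 mm down, with a peak of about 12 N in total.
- I backed off about 1 mm and turned clockwise, then let up under the rib and turned on until the stud popped up.
- Lifting off, the stud followed the key to about the 4 mm depth, then let go of it.

**Last checks:**
- **Stud:** it looks flush in the wrist and side pictures. Its slot is at about 1.16 rad, just inside the range the catch can start in, so it is at the early end of the catch. I did not turn it further towards the stop.
- **Key:** the collar met the block when the wrist was 74.3 mm up, about where I gripped it. The wrist picture matches the one from before the pick-up.
- **Bystanders:** the rule, compass, magnet and ring show no change in the top view before and after.

**What disagreed:** the green key and the larger tan key were standing in the first pictures and are now lying down. The green one was already down at 2.1 s and the tan one at 4.6 s, before the arm had been near either, and neither moved after that. I believe they toppled on their own.

The stud measurements from the three cameras differed by about 2 mm. Some sideways force (up to about 4 N) also built up while letting up under the rib, until I shifted the wrist 0.6 mm.

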